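Clamp a tube rack on the shaker with the cam lock

TASK

Clamp the rack of blood tubes on the shaker: swing the red-knobbed lever outward as far as it goes, which turns its cam to the low point and frees the slide; then push the slide forward by its blue upright plate until its bar holds the rack square and tight against the fence at the back; then swing the lever all the way back to lock it. This is fingertip work: nothing needs gripping and nothing is to be lifted. Do not touch the rack or its tubes, and leave the bottles and the dish where they stand.

Things in the scene. Friction and masses are not known exactly. Their poses are not given: they have to be found in the camera images.
- shaker: White bench shaker, 270 x 250 mm light grey platform whose top is 64 mm above the worktop; it stands fixed. Origin: centre of the footprint, on the worktop; x points from the slide's push plate towards the fence (away from the robot), y left, z up. The fence (150 mm wide, 42 mm high) crosses the far end of the platform, its face at x = +118 mm. The slide runs along x at y = 0.
- clamp_slide (a joint): Travel of the clamp slide along the shaker's +x in m: 0 fully back, end stop 0.060; it starts somewhere from 0 to 0.012. At 0.050 the bar has the rack tight against the fence, which then stops it firmly. Free it moves with about 2 N plus 1 to 2 N for the rack and stays where it is left; with the cam locked a brake shoe holds it against pushes up to about 50 N.
- push_plate (a point): Centre of the rear face (towards the robot) of the blue upright plate at the rear end of the slide: 42 mm wide (y), 10 mm thick (x), from 2 to 46 mm above the platform; this point is 30 mm above the platform. Push it along the shaker's +x. The plate stands 120 mm behind the clamping face of the bar, well clear of the tubes.
- clamp_bar (a point): Centre of the clamping face of the slide's cross bar (steel with black rubber facing, 120 mm wide, from 2 to 40 mm above the platform), 120 mm ahead of push_plate; this point is 21 mm above the platform.
- clamp_cam (a joint): Angle of the pear-shaped cam and its lever in rad, growing counter-clockwise seen from above: 0 = high point, cam nose presses the brass brake shoe on the slide (locked, end stop); from 1.25 on the low, round side faces the shoe and the slide is free; end stop 1.66. It starts from 0 to 0.12, locked. It stays where it is left; the knob must be pushed with about 1 N, up to about 8 N near the locked end.
- cam_axis (a point): Point on the cam's upright turning axis, to the right of the slide (at x = -60, y = -52.5 mm of the shaker; the spring-seated axis gives 1.5 mm either way), at the same height as lever_knob.
- lever_knob (a point): Centre of the red upright knob on the lever's end: 19 mm thick, 42 mm high, from 34 to 76 mm above the platform; this point is 56 mm above the platform and 66 mm from the cam axis. The dark steel lever under it lies 27 to 34 mm above the platform, 13 mm wide. At joint value 0 the lever points 200 deg counter-clockwise from the shaker's x (towards the robot and a little to the right); fully released it points 295 deg (to the right and a little forward).
- rack_mid (a point): Centre of the loose blue rack of capped blood tubes, half-way up (46 mm above its foot): 76 mm along its x, 125 mm along y, 92 mm high, about 0.22 kg, standing on the platform between bar and fence with its x roughly along the shaker's x. When it is against the fence its centre is at x = +80 mm of the shaker; it starts 3 to 12 mm short of that.
- buffer_bottle: Loose white bottle with white cap and light blue stripe, 45 mm across, 110 mm high, beside the shaker (the three bystanders change places); origin at its foot. To be left alone.
- dye_bottle: Loose white bottle with blue cap, 36 mm across, 85 mm high, beside the shaker; origin at its foot. To be left alone.
- petri_dish: Loose clear dish with pink contents, 61 mm across, 16 mm high, beside the shaker; origin at its foot. To be left alone.
- tube_rack: The same rack; origin at the centre of its foot.
Mind the look-alikes: they are no part of the job. Of the things that look like the tube_rack, the larger one is meant.

How it is judged:
On the way, in this order (a step that is already met when the one before it is completed fails the run):
1. the cam is turned to its low point (1.25 rad or more) before the slide has moved 4 mm (value of joint clamp_cam above 1.25 rad and distance of clamp_bar from where it was at the start of the episode below 0.004 m), for 0.2 s.
2. with the cam still low, the slide has been pushed forward until rack and bar are within 2.5 mm of tight against the fence (value of joint clamp_slide above 0.0475 m and x of rack_mid in the frame of shaker above 0.0775 m and value of joint clamp_cam above 1.2 rad), for 0.2 s.
At the end, for the whole second after the job is handed in: The slide is within 2.5 mm of tight (joint above 0.0475), the rack stands upright and square (3 deg) on the platform, within 2.5 mm of the fence and within 25 mm of the middle, the cam is back within 0.2 rad of its locked end, and all is at rest (value of joint clamp_slide above 0.0475 m and x of rack_mid in the frame of shaker above 0.0775 m and angle between rack_mid's own z axis and vertical below 0.06 rad and angle between the x axis of rack_mid and the x axis of shaker, either way round below 0.05 rad and value of joint clamp_cam below 0.2 rad and z of rack_mid in the frame of shaker between 0.106 and 0.114 m and y of rack_mid in the frame of shaker between -0.025 and 0.025 m and linear speed of tube_rack below 0.01 m/s and velocity of joint clamp_cam between -0.05 and 0.05 rad/s and velocity of joint clamp_slide between -0.005 and 0.005 m/s); the robot touches nothing.
It fails at once if the rack is lifted more than 8 mm off the platform or tipped by more than 14 deg (z of rack_mid in the frame of shaker above 0.118 m or angle between rack_mid's own z axis and vertical above 0.25 rad).
It fails at once if the robot touches the rack or its tubes with more than 2 N (contact force between any of the arm, the fingers and tube_rack above 2 N).
It fails at once if a bottle or the dish is moved more than 12 mm (distance of any of buffer_bottle, dye_bottle, petri_dish from where it was at the start of the episode above 0.012 m).
It also fails if it takes over 72 s, if anything falls off the work surface, if the arm or the gripper's body presses on something with over 40 N, if the wrist force passes 120 N, or if a joint passes its speed limit or range.

ROBOT

A 7-joint arm with a two-finger parallel gripper is mounted at the origin on a cart in front of the work surface, level with it; the furniture and walls round the work are solid. World frame = base frame: x ahead of the robot, y to its left, z up, the work surface at z = 0. Lengths are in m, angles in rad, forces in N, time in s.
With the tool pointing down it reaches from about 0.425 to 0.825 m from the base axis. Payload 3.6 kg.
Tool frame: the origin (TCP) lies where the fingers leave the gripper's body, on its centre line; the fingertips stand 73 mm ahead of it and the grasp point (between the pads) lies 54 mm ahead of it; z points along the fingers, y is the line along which they close (so a half turn about z gives the same grasp; the last joint's range is limited). The gripper opens to 85 mm and grips with 20 to 120 N. Pads are 22 mm wide; open, the fingers measure 114 mm over their backs; the gripper's body (76 mm by 85 mm) begins 54 mm behind the grasp point. The pads swing forward as they close: fully open they stand 13 mm farther back than shut.
Start: joints at [-1.139, 0.615, -0.013, 1.423, 0.008, 1.103, -0.04], TCP at [0.287, 0.583, 0.304] pointing down, gripper open.
Joint ranges: [-3.12, 3.12], [-0.3, 2.06], [-1.34, 1.32], [0.26, 2.42], [-1.36, 4.5], [0.01, 1.98], [-2.84, 2.84]. Speed limits (rad/s): [2.79, 2.79, 3.14, 3.14, 3.14, 3.14, 3.14].

INTERFACE

Orientations are given as a unit quaternion [x, y, z, w].
In Python, from station import arm, snapshot, camera_info, ticket gives the robot as it stands. Calls block until the motion is done:
- arm.movep(position, orientation): joint-space move of the TCP to a pose.
- arm.line_to(position, velocity=0.15, ori=None): straight line of the TCP; ori=None keeps the orientation; velocity is the mean speed in m/s.
- arm.move_j(angles): joint-space move.
- arm.move_gripper(opening, effort=None): opening from 0.0 (shut) to 1.0 (fully open); effort is the grip in N (None keeps the last); returns when the fingers have stopped.
- arm.pause(seconds).
- arm.ik(position, orientation): joint angles nearest the present ones, or None.
- snapshot(name): name is "side" or "top" or "wrist"; returns the picture (480x640x3 uint8, blue, green, red); there is no depth.
- camera_info(name): a dict with "fx", "fy", "cx", "cy" (pixels), "R" (3x3) and "t" (3): a world point X has camera coordinates R X + t; the wrist camera has in their place "T_tool_cam" (4x4, takes a point from camera to tool coordinates, whose origin is the TCP and whose axes are the flange's). Camera axes: x right, y down, z forward; pixel columns grow to the right and rows downward; lengths in m; the calibration is good to about 2 mm. The wrist camera is an equidistant fisheye: a pixel r from the principal point sees the ray r / f radians off the axis. A picture is of the moment at which its call begins: read the wrist's pose just before it. camera_info takes no time and is no camera call.
A pose or a line that the arm cannot do raises arm.MotionError and nothing moves.
- ticket.finish_job(): hands the job in; it is judged then, once.
Readings, each from a call of its own:
- arm.read_time(): time.
- arm.read_joint_positions(): joint angles.
- arm.read_dq(): joint speeds.
- arm.read_effort(): joint torques, N m.
- arm.read_tool_pos(): TCP position.
- arm.read_eef_rot(): TCP orientation.
- arm.read_ft_force(): force on the tool from outside, world axes, zero at the start.
- arm.read_wrist_torque(): the same for the moment, N m.
- arm.read_opening(): opening from 0.0 (shut) to 1.0 (fully open).
- arm.read_finger_force(): force on a finger pad.
Only numpy, scipy, OpenCV 4.12 (cv2) and the standard library are available. Lean on these libraries where they do the work, as an engineer would, in place of code of your own. Each camera call takes 0.05 s, during which the arm holds its last target. There are 200 camera calls.

## Working session

There is one attempt and no reset: what is moved stays moved. The work goes in short steps, each a Python script; the robot and the scene stay as the last script left them, time stands still between calls to the robot, and variables do not carry over. Pictures are saved under pics/ and viewed, at most 10 in all, crops included, and the job is handed in when it is done.

```bash
mkdir -p pics; ls; python3 - <<'E'
from station import arm,snapshot,camera_info
import cv2
for n in("top","side"):
    cv2.imwrite(f"pics/{n}0.png",snapshot(n)); c=camera_info(n); print(n,{k:(v.tolist() if hasattr(v,'tolist') else v) for k,v in c.items()})
print(arm.read_eef_rot(),arm.read_time())
E
```

```text
pics
top {'fx': 471.35975919595325, 'fy': 471.35975919595325, 'cx': 319.5105521895562, 'cy': 245.82702363828187, 'R': [[-0.008478046684526973, -0.9999283625433608, 0.008449408604624878], [-0.9963182746682899, 0.007725953005070076, -0.08538269855283996], [0.08531130221967465, -0.009142178707309115, -0.996312401951349]], 't': [0.2156535452365988, 0.6086471084791291, 0.9016888874302268]}
side {'fx': 480.172506832902, 'fy': 480.172506832902, 'cx': 319.16297051249467, 'cy': 229.54816423275372, 'R': [[0.18969077591504271, 0.9818299170781744, 0.005236741640992092], [0.8179240266465015, -0.15506892440640924, -0.5540342185441373], [-0.5431553149579983, 0.10937843760862942, -0.8324774238495435]], 't': [-0.35940289248385865, -0.41276272922297547, 1.2533336261568582]}
[ 2.26882164e-01  9.73921530e-01 -1.12937782e-03 -2.46582283e-04] 0.1
```

View pics/top0.png

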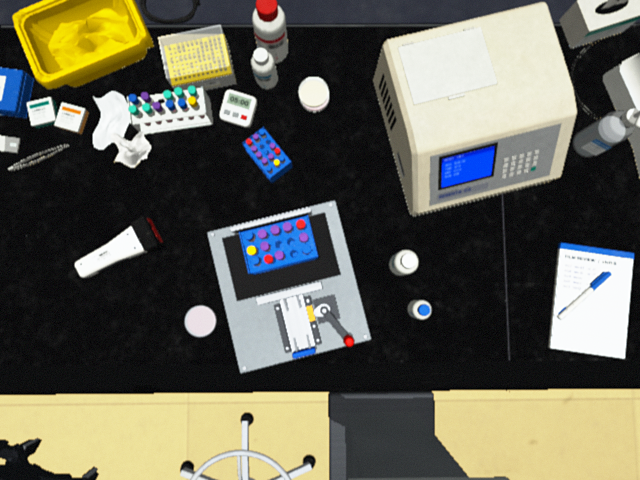

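View pics/side0.png

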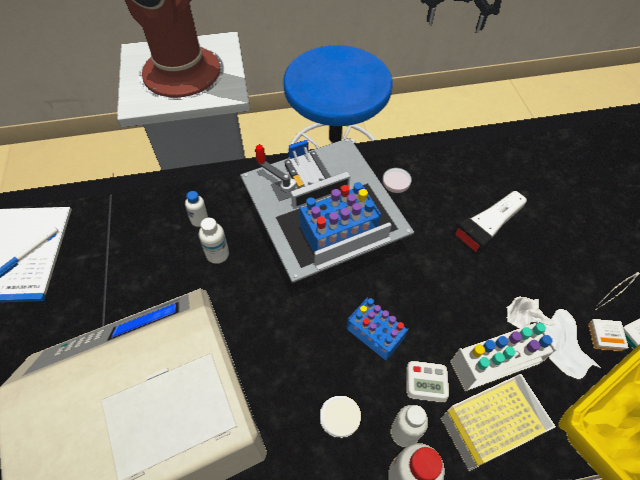

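The racks that could be meant are a large blue one on the shaker at top (278,245) and a small blue one lying behind at top (267,153). A white one with tubes stands at (172,110). The large one on the shaker is meant, because it is between bar and fence. The red knob is at top (349,341), the blue plate at (304,352) and the platform corners are near (208,232), (334,202), (370,338) and (241,373).

```bash
cat > h.py <<'E'
import numpy as np, cv2
from station import arm,snapshot,camera_info
def ray(n,uv):
    c=camera_info(n);R=np.array(c["R"]);t=np.array(c["t"])
    uv=np.atleast_2d(uv).astype(float)
    d=np.c_[(uv[:,0]-c["cx"])/c["fx"],(uv[:,1]-c["cy"])/c["fy"],np.ones(len(uv))]@R
    return -R.T@t,d
def onz(n,uv,z):
    o,d=ray(n,uv); return o+d*((z-o[2])/d[:,2])[:,None]
def tri(a,b):
    A=[];r=[]
    for n,uv in(("top",a),("side",b)):
        o,d=ray(n,uv);d=d[0]/np.linalg.norm(d[0]);P=np.eye(3)-np.outer(d,d);A.append(P);r.append(P@o)
    return np.linalg.lstsq(np.vstack(A),np.hstack(r),rcond=None)[0]
def blob(im,hs,box,smin=120,vmin=60):
    h=cv2.cvtColor(im,cv2.COLOR_BGR2HSV);x0,y0,x1,y1=box
    m=np.zeros(im.shape[:2],np.uint8)
    for lo,hi in hs: m|=cv2.inRange(h,(lo,smin,vmin),(hi,255,255))
    k=np.zeros_like(m);k[y0:y1,x0:x1]=m[y0:y1,x0:x1]
    _,_,s,c=cv2.connectedComponentsWithStats(k);i=1+np.argmax(s[1:,4]);return c[i],s[i]
RED=[(0,8),(172,180)];BLUE=[(100,125)]
E
python3 - <<'E'
from h import *
T=cv2.imread("pics/top0.png");S=cv2.imread("pics/side0.png")
kt=blob(T,RED,(335,330,360,352));ks=blob(S,RED,(250,140,270,168))
pt=blob(T,BLUE,(288,340,320,362));ps=blob(S,BLUE,(286,138,312,160))
print("knob",kt,ks,tri(kt[0],ks[0]),onz("top",kt[0],.13));print("plate",pt,ps,tri(pt[0],ps[0]),onz("top",pt[0],.10))
for n,I,box in(("top",T,(195,190,385,380)),("side",S,(225,125,425,290))):
    h=cv2.cvtColor(I,cv2.COLOR_BGR2HSV);m=cv2.inRange(h,(0,0,125),(180,60,255))
    x0,y0,x1,y1=box;k=np.zeros_like(m);k[y0:y1,x0:x1]=m[y0:y1,x0:x1]
    cs=cv2.findContours(k,cv2.RETR_EXTERNAL,cv2.CHAIN_APPROX_NONE)[0];c=max(cs,key=cv2.contourArea)
    w=onz(n,c[:,0],.064)[:,:2].astype(np.float32)
    r=cv2.minAreaRect(w);print(n,r,cv2.boxPoints(r).tolist())
    q=cv2.approxPolyDP(cv2.convexHull(c),8,True)[:,0];print(q.tolist(),onz(n,q,.064)[:,:2].round(4).tolist())
a=cv2.resize(T[190:380,190:400],None,fx=3,fy=3,interpolation=cv2.INTER_CUBIC);cv2.imwrite("pics/crop1.png",a)
E
```

```text
knob (array([348.50980392, 340.80392157]), array([344, 335,  10,  13, 102], dtype=int32)) (array([259.91082803, 154.07006369]), array([255, 144,  11,  20, 157], dtype=int32)) [0.43639602 0.16307457 0.11891083] [[0.43761046 0.16334287 0.13      ]]
plate (array([303.63924051, 352.75949367]), array([292, 347,  24,  12, 158], dtype=int32)) (array([297.59545455, 148.07272727]), array([288, 140,  20,  18, 220], dtype=int32)) [0.41354016 0.24113509 0.09653689] [[0.41402878 0.24112705 0.1       ]]
top ((0.5340301990509033, 0.2705707848072052), (0.2702401578426361, 0.24932898581027985), 13.783398628234863) [[0.37309953570365906, 0.3594527244567871], [0.43250271677970886, 0.11730358004570007], [0.6949608325958252, 0.1816888451576233], [0.6355576515197754, 0.4238379895687103]]
[[334, 201], [370, 339], [240, 372], [208, 232]] [[0.6923, 0.1828], [0.433, 0.1189], [0.3754, 0.3592], [0.6348, 0.421]]
side ((0.49361881613731384, 0.2865641713142395), (0.3380592167377472, 0.2975110411643982), 13.877692222595215) [[0.29384416341781616, 0.39043575525283813], [0.3652021884918213, 0.10160906612873077], [0.6933934688568115, 0.18269258737564087], [0.6220354437828064, 0.4715192914009094]]
[[357, 125], [375, 139], [413, 231], [292, 280], [241, 174], [307, 126]] [[0.3394, 0.385], [0.3878, 0.4133], [0.6316, 0.4235], [0.6913, 0.1835], [0.4324, 0.12], [0.3221, 0.2762]]
```

View pics/crop1.png

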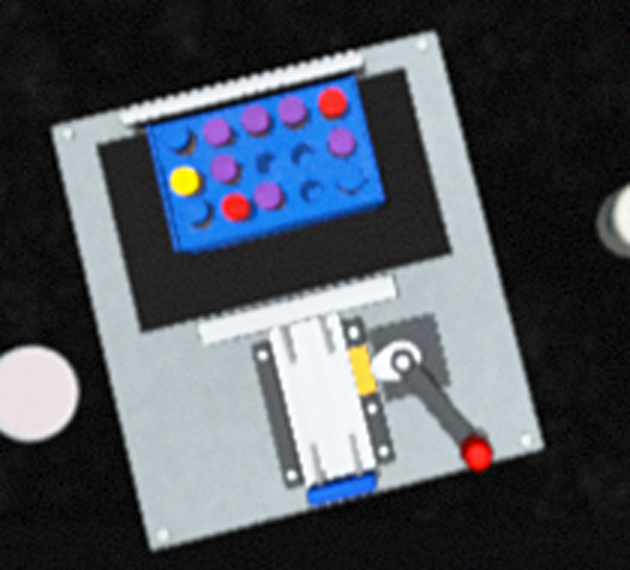

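The crop shows the large blue rack between bar and fence, which is the one meant. The knob is at crop (478,452), the lever runs up to the cam at (402,361), and the plate is at (342,490). The platform rectangle gives the shaker pose as (0.534, 0.2706) at 13.8°, and its size agrees with the data sheet. The lever is at about 0.09 rad. Next I release it.

```bash
cat >> h.py <<'E'
C=np.array([.534,.2706]);YAW=np.radians(13.78)
rot=lambda a:np.array([[np.cos(a),-np.sin(a)],[np.sin(a),np.cos(a)]])
AX=np.array([-.060,-.0525])
def W(p,z): return np.r_[C+rot(YAW)@p,z]
def quat(psi): # tool down, tool x at shaker angle psi
    p=psi+YAW; return np.array([np.cos(p/2),np.sin(p/2),0,0])
def lever(j,off,z,flip=0):
    "TCP pose with finger face 'off' ahead (+, ccw) or behind (-) of the knob centre at joint value j"
    f=np.radians(200)+j;u=np.array([np.cos(f),np.sin(f)]);t=np.array([-u[1],u[0]])
    return W(AX+.066*u+off*t,z),quat(f+np.pi/2+flip*np.pi)
def F(): return np.round(arm.read_ft_force(),1)
E
cat > a.py <<'E'
from h import *
for k in(0,1):
    for j,o in((.09,-.033),(1.6,-.0205),(1.6,.033),(0,.0205)):
        q=arm.ik(*lever(j,o,.18,k));print(k,j,None if q is None else np.round(q,2))
    for z in(.18,.30):print("push",[None if (q:=arm.ik(W(np.array([x,0]),z),quat(k*np.pi))) is None else np.round(q,2) for x in(-.155,-.085)])
E
python3 a.py
```

```text
0 0.09 [-0.02  0.59 -0.67  2.09  0.61  0.66  2.72]
0 1.6 [-0.61  0.63  0.46  1.92 -0.43  0.69 -0.83]
0 1.6 [-0.62  0.69  0.46  1.78 -0.43  0.77 -0.89]
0 0 [ 0.06  0.6  -0.65  2.06  0.59  0.67  2.76]
push [array([-0.94,  0.55,  0.51,  2.13, -0.49,  0.57, -1.41]), array([-0.89,  0.63,  0.53,  1.96, -0.49,  0.68, -1.39])]
push [array([-1.08,  0.37,  0.67,  1.99, -0.29,  0.88, -1.59]), array([-0.98,  0.47,  0.65,  1.83, -0.34,  0.96, -1.52])]
1 0.09 [-0.54  0.51  0.09  2.1  -0.09  0.53  0.29]
1 1.6 [-0.14  0.6  -0.25  1.91  0.23  0.66  1.65]
1 1.6 [-0.17  0.66 -0.26  1.77  0.24  0.74  1.63]
1 0 [-0.46  0.53  0.12  2.07 -0.11  0.55  0.33]
push [array([-0.48,  0.51, -0.16,  2.12,  0.15,  0.52,  1.05]), array([-0.44,  0.58, -0.17,  1.94,  0.15,  0.63,  1.11])]
push [array([-0.49,  0.32, -0.14,  1.98,  0.06,  0.85,  1.15]), array([-0.44,  0.42, -0.16,  1.81,  0.08,  0.92,  1.18])]
```

```bash
cat > b.py <<'E'
from h import *
arm.move_gripper(0.0,40)
p,q=lever(.09,-.034,.29,1);arm.movep(p,q)
p[2]=.181;arm.line_to(p,.12);print("down",arm.read_time(),F())
for j in np.r_[.09,np.linspace(.3,1.6,8)]:
    p,q=lever(j,-.0205,.181,1);arm.line_to(p,.06,ori=q);f=F();print(round(j,2),f)
    if np.linalg.norm(f)>25:break
p,q=lever(j,-.04,.181,1);arm.line_to(p,.08);print(F(),arm.read_time())
p[2]=.30;arm.line_to(p,.15)
T=snapshot("top");cv2.imwrite("pics/top1.png",T)
cv2.imwrite("pics/crop2.png",cv2.resize(T[190:380,190:400],None,fx=3,fy=3,interpolation=cv2.INTER_CUBIC))
E
python3 b.py
```

```text
down 3.45 [0.9 0.5 0.1]
0.09 [-0.4  0.9 -0.1]
0.3 [-0.6 -0.6  0.8]
0.49 [-0.1  1.5  0. ]
0.67 [0.6 0.9 0.2]
0.86 [-0.9  0.2 -0.1]
1.04 [ 0.   0.7 -0.9]
1.23 [-0.8 -0.2  0.1]
1.41 [-0.7  0.8  0.5]
1.6 [-0.7  0.1 -0.4]
[ 1.1 -0.4  0.1] 7.175
```

View pics/crop2.png

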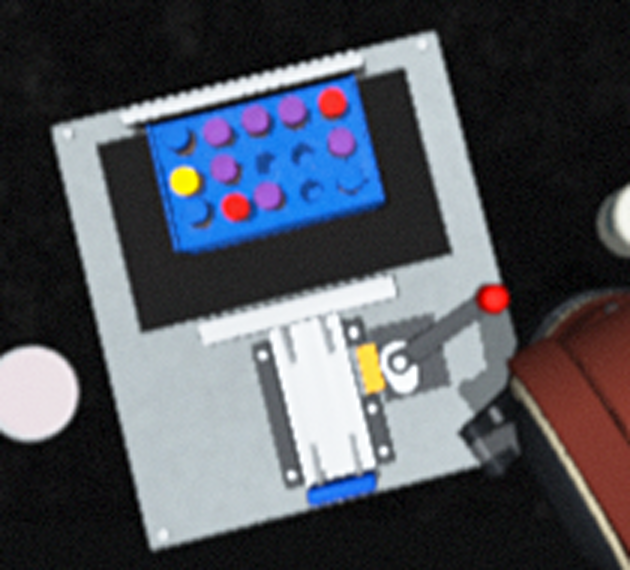

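The lever now points outward with its knob at crop (493,298), and slide and rack have not moved. Next I push the slide.

```bash
cat > c.py <<'E'
from h import *
k,_=blob(cv2.imread("pics/top1.png"),RED,(345,280,365,297))
v=rot(YAW).T@(onz("top",k,.13)[0,:2]-C)-AX;print("lever",np.degrees(np.arctan2(v[1],v[0]))%360,np.linalg.norm(v))
ex=rot(YAW)[:,0]
q=quat(np.pi);P=lambda x,z=.155:W(np.array([x,0]),z)
arm.movep(P(-.158,.30),q);arm.line_to(P(-.158),.12);print("down",arm.read_time(),F())
arm.line_to(P(-.100),.04);print(F()[:2]@ex)
x=-.100
while x<-.078:
    x+=.0015;arm.line_to(P(x),.03);arm.pause(.08);f=np.mean([arm.read_ft_force()[:2]@ex for _ in range(3)]);print(round(x,4),round(f,1))
    if f<-12:break
arm.pause(.3);print(arm.read_tool_pos(),rot(YAW).T@(arm.read_tool_pos()[:2]-C))
arm.line_to(P(-.158),.10);arm.line_to(P(-.158,.30),.2);print(arm.read_time())
arm.movep(*lever(1.6,.036,.30,1))
T=snapshot("top");S=snapshot("side");cv2.imwrite("pics/top2.png",T)
cv2.imwrite("pics/crop3.png",np.hstack([cv2.resize(I,(390,360),interpolation=cv2.INTER_CUBIC) for I in(T[190:380,190:396],S[115:290,225:425])]))
E
python3 c.py
```

```text
lever 291.46075227223133 0.06476508223833781
down 10.1917 [-0.5  0.   0.3]
-1.1636170143859714
-0.0985 -1.7
-0.097 -2.3
-0.0955 -1.6
-0.094 -3.6
-0.0925 -3.3
-0.091 -2.0
-0.0895 -2.1
-0.088 -5.3
-0.0865 -7.5
-0.085 -10.0
-0.0835 -12.3
[0.44816645 0.24958833 0.1548355 ] [-8.83679119e-02  3.81771282e-05]
17.525
```

View pics/crop3.png

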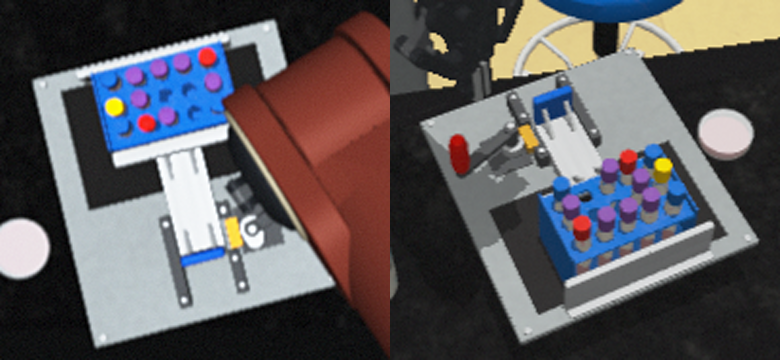

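The top half shows the bar against the rack and the rack flat on the fence. The side half shows the red knob still out at (459,155) and the rack upright. The push force rose firmly at the expected x. Before locking I check the cap height for clearance under the gripper body.

```bash
cat > d.py <<'E'
from h import *
Y=[(22,34)]
a,_=blob(cv2.imread("pics/top0.png"),Y,(244,243,258,258));b,_=blob(cv2.imread("pics/side0.png"),Y,(355,185,372,202))
h=tri(a,b);print("cap",h);assert h[2]<.168
z=.187
p,q=lever(1.6,.036,z,1);arm.line_to(p,.12);print("down",arm.read_time(),F())
for j in np.r_[1.6,np.linspace(1.4,.2,7),.1,.05,0,-.04,-.08,-.12,-.16]:
    p,q=lever(j,.0205,z,1);arm.line_to(p,.05,ori=q);arm.pause(.05)
    f=np.mean([arm.read_ft_force() for _ in range(3)],0);t=rot(YAW)@np.array([-np.sin(j+3.4907),np.cos(j+3.4907)])
    g=f[:2]@t;v=rot(YAW).T@(arm.read_tool_pos()[:2]-C);print(round(j,2),round(g,1),v.round(4))
    if g>14 and j<.11:break
p,q=lever(0,.045,z,1);arm.line_to(p,.08);p[2]=.30;arm.line_to(p,.2)
arm.movep([.287,.583,.304],[.2269,.9739,0,0])
print(arm.read_time());T=snapshot("top");S=snapshot("side");cv2.imwrite("pics/top3.png",T)
k,_=blob(T,RED,(335,325,362,352));v=rot(YAW).T@(onz("top",k,.13)[0,:2]-C)-AX;print("lever j",np.arctan2(v[1],v[0])%(2*np.pi)-np.radians(200))
pl,_=blob(T,BLUE,(275,310,320,362));print("plate",rot(YAW).T@(onz("top",pl,.10)[0,:2]-C))
cv2.imwrite("pics/crop4.png",np.hstack([cv2.resize(I,(390,360),interpolation=cv2.INTER_CUBIC) for I in(T[190:380,190:396],S[115:290,225:425])]))
E
python3 d.py
```

```text
cap [0.59337786 0.32759014 0.15055919]
down 19.4833 [ 0.5 -0.2  0.3]
1.6 0.6 [-0.0166 -0.1064]
1.4 0.2 [-0.028  -0.1137]
1.2 0.7 [-0.0408 -0.1188]
1.0 -0.4 [-0.0543 -0.1213]
0.8 0.3 [-0.0682 -0.1211]
0.6 1.6 [-0.0814 -0.1185]
0.4 5.5 [-0.0932 -0.1145]
0.2 6.4 [-0.1048 -0.1076]
0.1 6.2 [-0.1103 -0.1028]
0.05 6.7 [-0.113 -0.1  ]
0.0 5.6 [-0.1155 -0.0971]
-0.04 5.1 [-0.1174 -0.0944]
-0.08 8.7 [-0.1183 -0.0937]
-0.12 12.6 [-0.1191 -0.0931]
-0.16 16.2 [-0.1199 -0.0924]
28.525
lever j 0.008707351047723577
plate [-0.07316277  0.00044745]
```

View pics/crop4.png

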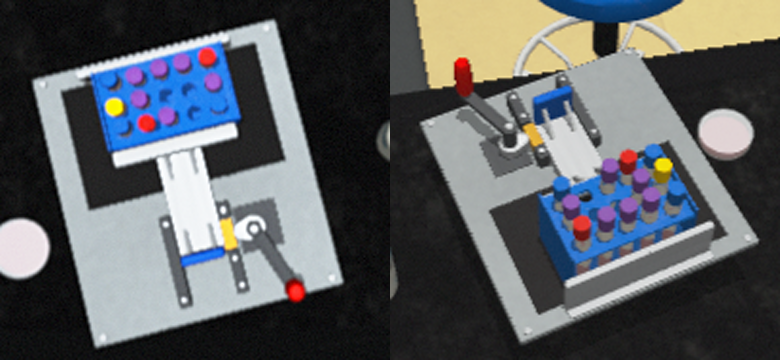

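The lever is back at about 0.01 rad with its knob at (296,291) in the left half. The plate is about 51 mm forward, and the rack stands square on the fence.

```bash
python3 -c "
from station import ticket
print(ticket.finish_job())"
```

```text
the job is handed in; nothing more can be done
None
```

The rack is clamped square against the fence, with the slide about 51 mm forward from its start and the lever locked at about 0.01 rad; the job was handed in at about 29 s and returned no verdict.

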